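# Close the loaded centrifuge and hold its short-spin key

### The arm

A 6-joint arm with a two-finger parallel gripper is mounted at the origin on the work surface; the furniture and walls round the work are solid. World frame = base frame: x ahead of the robot, y to its left, z up, the work surface at z = 0. Lengths are in m, angles in rad, forces in N, time in s.
With the tool pointing down it reaches from about 0.425 to 0.95 m from the base axis. Payload 3.5 kg.
Tool frame: the origin (TCP) lies midway between the tips of the shut fingers; the grasp point (between the pads) lies ctrl.grasp_offset behind it (ctrl.grasp_offset is the distance from the TCP to the grasp point, in m); x points along the fingers, y is the direction in which the jaws open and shut, and the axes are right-handed (so a half turn about x gives the same grasp; the last joint's range is limited). The gripper opens to 85 mm and grips with 20 to 120 N. Pads are 22 mm wide; open, the fingers measure 114 mm over their backs; the gripper's body (76 mm by 85 mm) begins 54 mm behind the grasp point. The pads swing forward as they close: fully open they stand 13 mm farther back than shut.
Start: joints at [0.958, 0.286, 1.577, -0, 1.279, -0.15], TCP at [0.301, 0.604, 0.231] pointing down, gripper open.
Joint ranges: [-2.77, 2.77], [-0.9, 2.22], [0.21, 2.48], [-1.53, 4.67], [0.24, 2.81], [-2.84, 2.84]. Speed limits (rad/s): [2.79, 2.79, 3.14, 3.14, 3.14, 3.14].

### API

Orientations are given as a unit quaternion [x, y, z, w].
In Python, from plant import readout, read_camera, sign_off, ctrl gives the robot as it stands.
- The arm moves only by the tool drive_tool, never from a script. Its argument "steps" is a list of rows, each a list of 5 numbers: the shift along the tool's x, y, z in cm, then the turn about the tool's x in degrees, then the opening, from 0 (shut) to 1 (fully open). A call has 1 to 10 rows; each row shifts and turns the commanded pose from where the row before left it, along the tool's axes as they then stand; what a row does not reach is not made up. A row lasts 1/10 s, in which the tool goes at most 50 mm and 8.59 degrees, less where a joint would pass 70% of its speed; a pose out of reach is approached as far as the arm can. A call is refused whole if a number of a shift passes 5 or a number of a turn 8.59, either way. A call with a gripper value outside its range is refused whole. The fingers move at their own pace and stop on an object; "force" is the grip in N (left out, the last holds). Time passes only in rows, so rows that do not move let the fingers close. It gives the time, the measured TCP pose, the force and the opening at its end, in the units of the state.
- readout.get_state(): the state, without advancing time (a new reading comes with each control period).
- read_camera(name): name is "scene" or "top" or "wrist"; returns a dict with "frame" (384x512x3 uint8, red, green, blue), "vertical_fov" (degrees; the focal length in pixels is half the picture's height over the tangent of half this angle, whatever the lens; pixels are square), "cx", "cy" (the principal point, pixels), "eye" and "orientation" of the camera in the world. Camera axes: x right, y up, looking along -z (the intrinsics and any distortion apply to the point x, -y, -z); pixel columns grow to the right and rows downward; lengths in m; the calibration is good to about 2 mm. A picture is of the moment at which its call begins. There is no depth.
- sign_off(): hands the job in, once; it reports no verdict.
The state is a dict: "time": time; "qpos": joint angles; "dq": joint speeds; "joint_efforts": joint torques, N m; "eef_pos": TCP position; "tcp_rot": TCP orientation; "contact_force": force on the tool from outside, world axes, zero at the start; "wrist_torque": the same for the moment, N m; "opening": opening from 0.0 (shut) to 1.0 (fully open).
Only numpy, scipy, OpenCV 4.12 (cv2) and the standard library are available. Lean on these libraries where they do the work, as an engineer would, in place of code of your own. Each camera call takes 0.05 s, during which the arm holds its last target. There are 200 camera calls.

### The job

The benchtop centrifuge is loaded. Push its raised lid gently down with your fingertips (no slamming) until the front catch clicks and the lid stays fully shut by itself, and only then press the blue short-spin key. The centrifuge spins only while that key is held, so finish with your fingertip holding the blue key down. Do not lift the lid, press the green or red key or disturb the things standing around.

Things in the scene. Friction and masses are not known exactly. Their poses are not given: they have to be found in the camera images.
- centrifuge: white benchtop centrifuge, 280 mm deep (x), 258 mm wide (y), 150 mm high with the lid shut, fixed to the bench. Origin: centre of its underside; -x is its front. A control panel slopes down to the front at 27 degrees (local x -0.150 to -0.098, height 105 to 132 mm); behind it the lid covers the bowl with six blue-capped tubes; hinge at the rear.
- centrifuge_lid (a joint): lid angle in rad: 0 shut, grows as the front edge rises; starts 0.6 to 0.9 open. A lift spring with friction carries it: let go below about 0.45 it rises again, unless pushed down to 0, where a spring catch snaps in and holds it at about 0.006 (the soft seal lets it go down to -0.012). At lid_press this takes 1 to 6 N on the way, about 7 N at the catch.
- lid_press (a point): point on the lid's top face, midway across, 17 mm behind the front edge, 178 mm from the hinge; moves with the lid. Its z is the face's outward normal, its x points to the hinge. The lid is a white slab 192 mm front to back, 258 mm wide, 16 mm thick with a round clear window; its top is 150 mm above the bench when shut.
- lid_hinge (a point): point on the lid's hinge axis (which runs along the centrifuge's y), midway across, 142 mm above the bench; the lid's top face lies 8 mm above the axis when shut. Axes as the centrifuge's.
- pulse_key (a joint): travel of the blue short-spin key in m: 0 up, 0.005 fully down; it springs back when let go. About 1.2 N starts it, 4 N has it fully down.
- pulse_key_top (a point): centre of the top of the blue key, a round key 26 mm across that stands 9 mm proud of the sloped panel, the rightmost of three as seen from the front (green and red follow at 50 mm steps to the left). Its z points out of the panel; the key moves along -z.
- start_key (a joint): travel of the green start key in m, 0 up, 0.005 down. Not to be pressed.
- stop_key (a joint): travel of the red stop key in m, 0 up, 0.005 down. Not to be pressed.
- tube_a: sample tube with blue cap standing beside the centrifuge, 30 mm across, 99 mm high, origin at its foot; leave it alone
- tube_b: a second such tube, 30 mm across, 99 mm high, origin at its foot; leave it alone
- specimen_pot: white screw-lid pot standing on the other side of the centrifuge, 48 mm across, 83 mm high, origin at its foot; leave it alone
- red_marker: red and white marker lying in front of the centrifuge, 142 mm long (y), 14 mm thick; leave it alone
- slide_case: shut blue box for glass slides, 98 x 110 x 45 mm, origin under its centre; leave it alone
- tape: roll of brown tape lying flat, 93 mm across, 48 mm high; leave it alone
- bench_timer: white bench timer with a green knob, 62 x 62 x 34 mm; leave it alone

How it is judged:
On the way:
1. the lid is shut and held by its catch, with no finger on it (value of joint centrifuge_lid below 0.025 rad and contact force between the fingers and centrifuge_lid_c0 below 0.3 N), for 0.2 s.
At the end, for the whole second after the job is handed in: the lid is caught shut (angle below 0.025 rad) and the blue key is held at least 3 of its 5 mm down by the fingers (value of joint centrifuge_lid below 0.025 rad and value of joint pulse_key above 0.003 m and contact force between the fingers and pulse_key_c0 above 0.8 N); the arm keeps its last pose, push and grip.
It fails at once if the blue key is pressed while the lid is open (value of joint pulse_key above 0.002 m and value of joint centrifuge_lid above 0.03 rad).
It fails at once if the green or the red key is pressed (value of joint any of start_key, stop_key above 0.002 m).
It fails at once if the lid is lifted further open (past 0.97 rad) (value of joint centrifuge_lid above 0.97 rad).
It fails at once if the lid is slammed (faster than 3 rad/s while still over 0.12 rad open) (velocity of joint centrifuge_lid below -3 rad/s and value of joint centrifuge_lid above 0.12 rad).
It fails at once if a thing standing around is moved by more than 20 mm (distance of any of tube_a, tube_b, specimen_pot, red_marker, slide_case, tape, bench_timer from where it was at the start of the episode above 0.02 m).
It also fails if it takes over 32 s, if anything falls off the work surface, if the arm or the gripper's body presses on something with over 40 N, if the wrist force passes 120 N, or if a joint passes its speed limit or range.

## Working session

There is one attempt and no reset: what is moved stays moved. The work goes in short steps, Python scripts to look and compute and a tool call to move; the robot and the scene stay as the last step left them, time stands still between calls to the robot, and variables do not carry over. Pictures are saved under pics/ and viewed, about 8 in all and at most 12, crops included, and the job is handed in when it is done.

Besides the shell and the picture viewer there is one more tool, called as a command line: name --pt "numbers of a row" for each row, then --argument value for the rest. drive_tool: Moves the arm, as the interface text tells. Its arguments: {"type":"object","properties":{"steps":{"type":"array","items":{"type":"array","items":{"type":"number"}}},"force":{"type":"number"}},"required":["steps"]}

```bash
mkdir -p pics; python3 - <<'E'
from plant import readout, read_camera, ctrl
import cv2, pickle
print(readout.get_state()); print([a for a in dir(ctrl) if a[0]!='_'], ctrl.grasp_offset)
d={}
for n in("scene","top","wrist"):
    c=read_camera(n); d[n]=c; cv2.imwrite(f"pics/{n}0.png",c["frame"][...,::-1]); print(n,{k:v for k,v in c.items() if k!="frame"})
pickle.dump(d,open("d0.pkl","wb"))
a=cv2.imread("pics/scene0.png");b=cv2.imread("pics/top0.png")
import numpy as np
cv2.imwrite("pics/both0.png",np.vstack([a,b])[:, :])
E
```

```text
{'time': 0.0, 'qpos': array([ 9.58007333e-01,  2.87182896e-01,  1.57818886e+00,  4.47731538e-06,
        1.27860261e+00, -1.49981110e-01]), 'dq': array([-0.00089843,  0.000399  , -0.00034015, -0.00038901, -0.00147291,
       -0.00071998]), 'joint_efforts': array([-1.27347226e-03, -4.05979621e+01, -2.92628413e+01, -1.03498762e-04,
        5.71708355e-03, -7.16191181e-06]), 'eef_pos': array([0.30093777, 0.60346275, 0.22992927]), 'tcp_rot': array([ 0.16139022,  0.68857335, -0.16295222,  0.68794369]), 'contact_force': array([ 0.12283918, -0.37134821,  0.58073921]), 'wrist_torque': array([-0.02422132,  0.03972811, -0.03876441]), 'opening': 0.9989343566283729}
['Unreachable', 'grasp_offset'] 0.0187
scene {'vertical_fov': 57.35918582683663, 'cx': 255.33381714408623, 'cy': 194.65071658084636, 'eye': array([ 0.51564639, -0.49845506,  1.07982275]), 'orientation': array([ 0.26841225, -0.00740887, -0.0292762 ,  0.96283066])}
top {'vertical_fov': 47.264392185900014, 'cx': 258.48692943766963, 'cy': 192.07621500602187, 'eye': array([0.48360293, 0.08497423, 1.41515407]), 'orientation': array([ 0.01557567, -0.03360834, -0.7055773 ,  0.70766416])}
wrist {'vertical_fov': 66.06997803596657, 'cx': 258.0826360207754, 'cy': 195.12239771324454, 'eye': array([0.23216333, 0.6369685 , 0.37417245]), 'orientation': array([-0.12780669, -0.07814027,  0.52020409,  0.84080155])}
```

View pics/scene0.png

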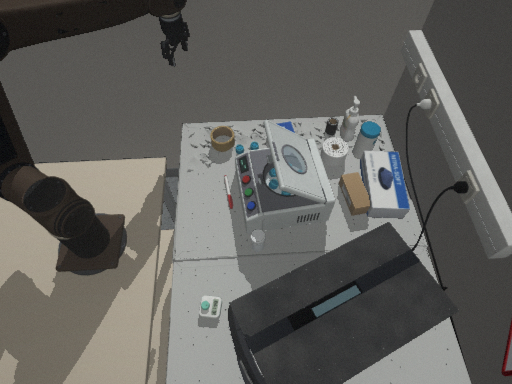

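View pics/top0.png

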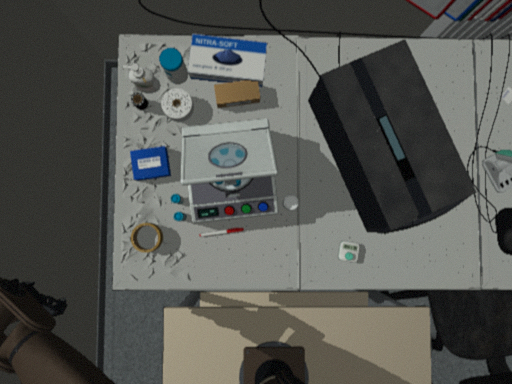

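```bash
cat > h.py <<'E'
import numpy as np, cv2, pickle
from scipy.spatial.transform import Rotation as R
def ray(c,p):
    f=c["frame"].shape[0]/2/np.tan(np.radians(c["vertical_fov"]/2))
    v=np.array([(p[0]-c["cx"])/f,-(p[1]-c["cy"])/f,-1.])
    return c["eye"],R.from_quat(c["orientation"]).apply(v/np.linalg.norm(v))
def proj(c,X):
    f=c["frame"].shape[0]/2/np.tan(np.radians(c["vertical_fov"]/2))
    v=R.from_quat(c["orientation"]).inv().apply(np.asarray(X)-c["eye"])
    return np.array([c["cx"]-f*v[...,0]/v[...,2],c["cy"]+f*v[...,1]/v[...,2]]).T
def tri(*rs):
    A=sum(np.eye(3)-np.outer(d,d) for e,d in rs);b=sum((np.eye(3)-np.outer(d,d))@e for e,d in rs)
    X=np.linalg.solve(A,b)
    return X,[round(1e3*np.linalg.norm(np.cross(X-e,d)),1) for e,d in rs]
def plane(c,p,z):
    e,d=ray(c,p);return e+d*(z-e[2])/d[2]
def blobs(c,hue,box,smin=90,vmin=40):
    h=cv2.cvtColor(c["frame"],cv2.COLOR_RGB2HSV).astype(int)
    m=(np.abs((h[...,0]-hue+90)%180-90)<12)&(h[...,1]>smin)&(h[...,2]>vmin)
    k=np.zeros_like(m);x0,y0,x1,y1=box;k[y0:y1,x0:x1]=1
    n,l,s,ct=cv2.connectedComponentsWithStats((m&k).astype(np.uint8))
    return [(ct[i].round(1).tolist(),int(s[i,4]),s[i,:4].tolist()) for i in range(1,n) if s[i,4]>8]
E
python3 - <<'E'
from h import *
d=pickle.load(open("d0.pkl","rb"))
B={"top":(190,195,280,222),"scene":(232,150,264,220)}
for n in B:
    for nm,hue in(("red",0),("green",65),("blue",112)): print(n,nm,blobs(d[n],hue,B[n]))
t=d["top"]["frame"][110:260,110:310,::-1];s=d["scene"]["frame"][110:260,170:370,::-1]
cv2.imwrite("pics/z.png",np.vstack([cv2.resize(x,None,fx=4,fy=4,interpolation=cv2.INTER_CUBIC)[:,:] for x in(t,s)])[::2,::2] if 0 else np.hstack([cv2.resize(x,(400,300),interpolation=cv2.INTER_CUBIC) for x in(t,s)]))
E
```

```text
top red [([228.7, 210.3], 72, [224, 206, 10, 9])]
top green [([245.7, 208.5], 70, [241, 204, 10, 10])]
top blue [([262.7, 206.5], 78, [258, 202, 10, 10])]
scene red [([245.6, 178.8], 45, [242, 175, 8, 8])]
scene green [([248.0, 191.5], 44, [245, 188, 7, 8])]
scene blue [([250.6, 205.2], 53, [247, 201, 8, 9])]
```

View pics/z.png

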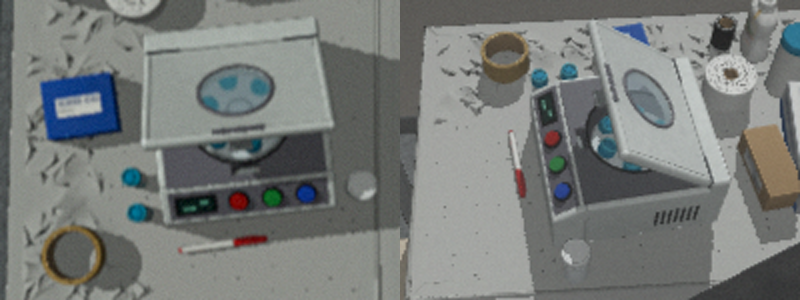

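```bash
cat > g.py <<'E'
from h import *
d=pickle.load(open("d0.pkl","rb"));T,S=d["top"],d["scene"]
K={n:tri(ray(T,a),ray(S,b)) for n,a,b in(("red",(228.7,210.3),(245.6,178.8)),("green",(245.7,208.5),(248,191.5)),("blue",(262.7,206.5),(250.6,205.2)))}
for n,k in K.items(): print(n,k[0].round(4),k[1])
e=[K[n][0] for n in("red","green","blue")]
for n,p in zip(K,[(228.7,210.3),(245.7,208.5),(262.7,206.5)]): print(n,"top@z.127",plane(T,p,.127).round(4))
for n,p in zip(K,[(245.6,178.8),(248,191.5),(250.6,205.2)]): print(n,"scene@z.127",plane(S,p,.127).round(4))
v=e[0]-e[2];print("yaw",np.degrees(np.arctan2(-v[0],v[1])),np.linalg.norm(v))
print("frontL",tri(ray(T,(182,181.5)),ray(S,(267.5,122.5))))
print("frontR",tri(ray(T,(275.5,175)),ray(S,(276,190))))
E
python3 g.py
```

```text
red [0.5203 0.1395 0.1259] [np.float64(0.7), np.float64(0.7)]
green [0.5257 0.0896 0.127 ] [np.float64(0.7), np.float64(0.7)]
blue [0.5315 0.0397 0.1259] [np.float64(0.5), np.float64(0.5)]
red top@z.127 [0.5196 0.1394 0.127 ]
green top@z.127 [0.525  0.0896 0.127 ]
blue top@z.127 [0.531  0.0397 0.127 ]
red scene@z.127 [0.521  0.1388 0.127 ]
green scene@z.127 [0.5264 0.0897 0.127 ]
blue scene@z.127 [0.532  0.0391 0.127 ]
yaw 6.422373816787319 0.10039114389313454
frontL (array([0.59481956, 0.25727011, 0.25856652]), [np.float64(3.4), np.float64(3.4)])
frontR (array([0.60626054, 0.01033552, 0.25620064]), [np.float64(3.8), np.float64(3.8)])
```

```bash
cat > k.py <<'E'
from h import *
from plant import readout
yaw=np.radians(6.4);C=np.array([[np.cos(yaw),np.sin(yaw),0],[-np.sin(yaw),np.cos(yaw),0],[0,0,1]])
blue=np.array([.5315,.0397,.126]); org=blue-C.T@np.array([-.128,-.086,.126])  # centrifuge origin
def st():
    s=readout.get_state();M=R.from_quat(s["tcp_rot"]).as_matrix()
    print("t",round(s["time"],2),"tcp",s["eef_pos"].round(4),"local",(C@(s["eef_pos"]-org)).round(4),"F",s["contact_force"].round(2),"op",round(s["opening"],2))
    return s,M
def to(loc,M,p):
    return 100*M.T@(org+C.T@np.array(loc)-p)
E
python3 - <<'E'
from k import *
s,M=st();print(M.round(3),org)
print("tool in local",(C@M).round(3))
a=(C@M)[:,1];print("jaw angle to local y",np.degrees(np.arctan2(a[0],a[1])))
for sgn in(1,-1):
    y=C.T@np.array([0,sgn,0]); ang=np.degrees(np.arctan2(M[:,2]@y,M[:,1]@y));print(sgn,"turn",ang, "q6",s["qpos"][5])
    Mn=M@R.from_euler('x',ang,degrees=True).as_matrix();print(Mn.round(3),to([-.045,0,.36],Mn,s["eef_pos"]))
E
```

```text
t 0.15 tcp [0.301  0.6036 0.2302] local [-0.2942  0.5     0.2302] F [ 0.13 -1.41  0.85] op 1.0
[[-0.001  0.446  0.895]
 [-0.002  0.895 -0.446]
 [-1.    -0.002 -0.   ]] [0.64911597 0.13943206 0.        ]
tool in local [[-0.001  0.543  0.839]
 [-0.001  0.839 -0.543]
 [-1.    -0.002 -0.   ]]
jaw angle to local y 32.91640999736639
1 turn -32.916473504947064 q6 -0.1500090762854803
[[-0.001 -0.111  0.994]
 [-0.002  0.994  0.111]
 [-1.    -0.001 -0.001]] [-12.93664558 -50.02245872  24.90106808]
-1 turn 147.08352649505295 q6 -0.1500090762854803
[[-0.001  0.111 -0.994]
 [-0.002 -0.994 -0.111]
 [-1.     0.001  0.001]] [-12.93664558  50.02245872 -24.90106808]
```

drive_tool --pt "-3.5 0 0 -8.23 0" --pt "-3.5 0 0 -8.23 0" --pt "-3.5 0 0 -8.23 0" --pt "-2.5 0 0 -8.23 0" --pt "0 0 0 0 0" --pt "0 -4 2 0 0" --pt "0 -4 2 0 0" --pt "0 -4 2 0 0" --pt "0 -4 2 0 0" --pt "0 -4 2 0 0" --force 20

```text
time: 1.15
eef_pos: [0.4232, 0.4145, 0.3591]
tcp_rot: [-0.039, 0.707, 0.038, 0.705]
contact_force: [0.8, 0.4, 0.1]
opening: 0.0
```

```bash
python3 - <<'E'
from k import *
s,M=st();print((C@M).round(3));print(to([-.045,0,.36],M,s["eef_pos"]),s["qpos"])
E
```

```text
t 1.15 tcp [0.4232 0.4145 0.3591] local [-0.1939  0.2986  0.3591] F [0.79 0.35 0.14] op 0.0
[[-0.003  0.002  1.   ]
 [-0.001  1.    -0.002]
 [-1.    -0.001 -0.003]]
[ -0.0851232  -29.8307635   14.94422148] [ 6.03986196e-01  3.71822998e-02  1.62824133e+00 -7.67325637e-05
  1.47914746e+00 -1.07664334e+00]
```

drive_tool --pt "0 -4 2 0 0" --pt "0 -4 2 0 0" --pt "0 -4 2 0 0" --pt "0 -4 2 0 0" --pt "0 -4 2 0 0" --pt "0 -4 2 0 0" --pt "0 -4 2 0 0" --pt "0 -1.8 2 0 0" --pt "0 0 0 0 0" --pt "0 0 0 0 0"

```text
time: 2.15
eef_pos: [0.6148, 0.1378, 0.3591]
tcp_rot: [-0.039, 0.707, 0.039, 0.705]
contact_force: [-0.1, 0.1, -1.1]
opening: -0.003
```

```bash
python3 - <<'E'
from k import *
from plant import read_camera
s,M=st()
ims=[]
for n,b in(("top",(150,100,310,220)),("scene",(210,70,370,190))):
    c=read_camera(n);x0,y0,x1,y1=b;im=c["frame"][...,::-1].copy()
    print(n,"tcp px",proj(c,s["eef_pos"]).round(1))
    ims.append(cv2.resize(im[y0:y1,x0:x1],(400,300),interpolation=cv2.INTER_CUBIC))
ims.append(cv2.resize(read_camera("wrist")["frame"][...,::-1],(400,300)))
cv2.imwrite("pics/a1.png",np.vstack([np.hstack(ims[:2]),np.hstack([ims[2],ims[2]*0])]))
E
```

```text
t 2.15 tcp [0.6148 0.1378 0.3591] local [-0.0343  0.0022  0.3591] F [-0.14  0.1  -1.1 ] op -0.0
top tcp px [225.6 168.2]
scene tcp px [278.1 129.5]
```

View pics/a1.png

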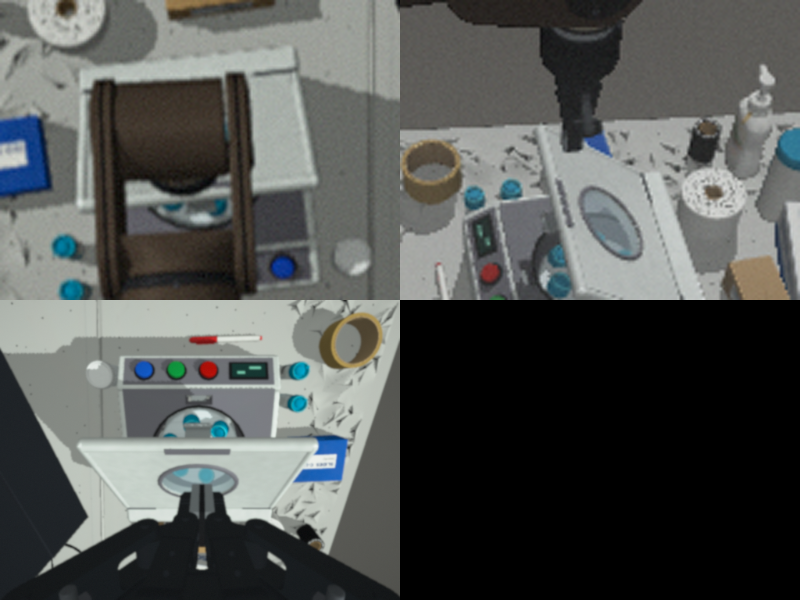

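drive_tool --pt "3 0 0 0 0" --pt "3 0 0 0 0" --pt "1.5 0 0 0 0" --pt "1 0 0 0 0" --pt "0.7 0 0 0 0" --pt "0.5 0 0 0 0" --pt "0 0 0 0 0"

```text
time: 3.0
eef_pos: [0.6157, 0.1383, 0.2651]
tcp_rot: [-0.039, 0.705, 0.04, 0.707]
contact_force: [-0.4, -0.0, 0.4]
opening: -0.003
```

```bash
python3 -c "
from k import *
st()"
```

```text
t 3.0 tcp [0.6157 0.1383 0.2651] local [-0.0334  0.0026  0.2651] F [-0.41 -0.03  0.43] op -0.0
```

drive_tool --pt "0.5 0 -0.2 0 0" --pt "0.5 0 -0.3 0 0" --pt "0.6 0 -0.4 0 0" --pt "0.6 0 -0.4 0 0" --pt "0.6 0 -0.4 0 0"

```text
time: 3.5
eef_pos: [0.598, 0.1361, 0.236]
tcp_rot: [-0.04, 0.706, 0.039, 0.706]
contact_force: [0.4, -0.2, 3.1]
opening: -0.003
```

```bash
python3 - <<'E'
from k import *
from plant import read_camera
s,M=st()
ims=[]
for n,b in(("scene",(210,70,370,190)),("wrist",(0,0,512,384))):
    c=read_camera(n);x0,y0,x1,y1=b;im=c["frame"][...,::-1].copy()
    ims.append(cv2.resize(im[y0:y1,x0:x1],(400,300),interpolation=cv2.INTER_CUBIC))
cv2.imwrite("pics/a2.png",np.hstack(ims))
E
```

```text
t 3.5 tcp [0.598  0.1361 0.236 ] local [-0.0511  0.0023  0.236 ] F [ 0.41 -0.24  3.12] op -0.0
```

View pics/a2.png

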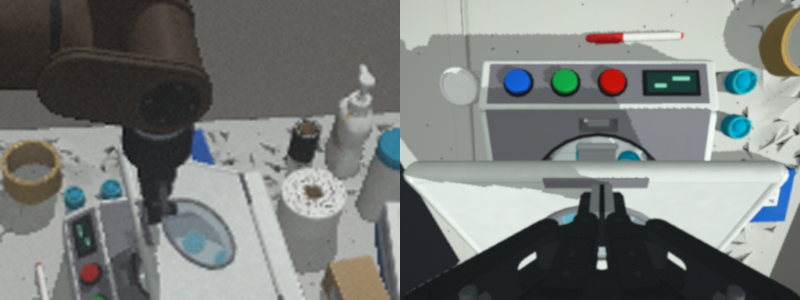

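drive_tool --pt "0.6 0 -0.32 0 0" --pt "0.6 0 -0.3 0 0" --pt "0.6 0 -0.28 0 0" --pt "0.6 0 -0.26 0 0" --pt "0.6 0 -0.24 0 0" --pt "0.6 0 -0.2 0 0" --pt "0.6 0 -0.18 0 0" --pt "0.6 0 -0.15 0 0" --pt "0.6 0 -0.12 0 0" --pt "0.6 0 -0.1 0 0"

```text
time: 4.6
eef_pos: [0.5763, 0.1338, 0.1758]
tcp_rot: [-0.04, 0.707, 0.039, 0.705]
contact_force: [-2.8, -0.6, 5.1]
opening: 0.003
```

```bash
python3 -c "
from k import *
st()"
```

```text
t 4.6 tcp [0.5763 0.1338 0.1758] local [-0.073   0.0025  0.1758] F [-2.84 -0.59  5.1 ] op 0.0
```

drive_tool --pt "0.6 0 -0.06 0 0" --pt "0.6 0 -0.04 0 0" --pt "0.5 0 -0.02 0 0" --pt "0.4 0 0 0 0" --pt "0.3 0 0 0 0" --pt "0.2 0 0 0 0"

```text
time: 5.2
eef_pos: [0.5747, 0.1337, 0.1495]
tcp_rot: [-0.04, 0.707, 0.04, 0.705]
contact_force: [-4.5, -1.4, 6.8]
opening: 0.001
```

```bash
python3 -c "
from k import *
st()"
```

```text
t 5.2 tcp [0.5747 0.1337 0.1495] local [-0.0746  0.0026  0.1495] F [-4.51 -1.35  6.8 ] op 0.0
```

Nearly there; press slightly further in small steps to seat the catch.

drive_tool --pt "0.1 0 0 0 0" --pt "0.1 0 0 0 0" --pt "0.1 0 0 0 0" --pt "0 0 0 0 0"

```text
time: 5.6
eef_pos: [0.5747, 0.1337, 0.1479]
tcp_rot: [-0.04, 0.707, 0.04, 0.705]
contact_force: [-6.0, -0.6, 9.9]
opening: -0.002
```

```bash
python3 -c "
from k import *
st()"
```

```text
t 5.6 tcp [0.5747 0.1337 0.1479] local [-0.0746  0.0026  0.1479] F [-6.   -0.57  9.94] op -0.0
```

drive_tool --pt "0.15 0 0 0 0" --pt "0.15 0 0 0 0" --pt "0 0 0 0 0"

```text
time: 5.9
eef_pos: [0.5748, 0.1337, 0.1477]
tcp_rot: [-0.04, 0.707, 0.04, 0.705]
contact_force: [-11.7, -2.0, 20.9]
opening: -0.002
```

```bash
python3 -c "
from k import *
st()"
```

```text
t 5.9 tcp [0.5748 0.1337 0.1477] local [-0.0745  0.0026  0.1477] F [-11.71  -2.01  20.93] op -0.0
```

drive_tool --pt "-0.3 0 0 0 0" --pt "-0.5 0 0 0 0" --pt "-1 0 0 0 0" --pt "-2 0 0 0 0" --pt "-2 0 0 0 0" --pt "0 0 0 0 0" --pt "0 0 0 0 0" --pt "0 0 0 0 0"

```text
time: 6.7
eef_pos: [0.5749, 0.1336, 0.2005]
tcp_rot: [-0.039, 0.707, 0.04, 0.705]
contact_force: [0.0, -1.0, -0.5]
opening: -0.002
```

```bash
python3 - <<'E'
from k import *
from plant import read_camera
s,M=st()
print("to pre-key",to([-.134,-.086,.150],M,s["eef_pos"]))
ims=[]
for n,b in(("scene",(210,90,370,230)),("wrist",(0,0,512,384))):
    c=read_camera(n);x0,y0,x1,y1=b;im=c["frame"][...,::-1].copy()
    ims.append(cv2.resize(im[y0:y1,x0:x1],(400,350),interpolation=cv2.INTER_CUBIC))
    if n=="wrist":
        for nm,hue,z in(("red",0,.1265),("green",65,.1265),("blue",112,.1265)):
            for q in blobs(c,hue,(0,0,512,130)): 
                if q[1]>150: print(nm,q,(C@(plane(c,q[0],z)-org)).round(4))
cv2.imwrite("pics/a3.png",np.hstack(ims))
E
```

```text
t 6.7 tcp [0.5749 0.1336 0.2005] local [-0.0744  0.0025  0.2005] F [ 0.04 -1.   -0.51] op -0.0
to pre-key [ 5.06049816 -8.85071806 -5.95048398]
red ([262.5, 66.7], 685, [236, 59, 52, 16]) [-0.1755  0.0052  0.1265]
red ([272.7, 124.4], 330, [255, 118, 36, 12]) [-0.1372  0.0127  0.1265]
green ([205.0, 124.4], 326, [187, 118, 36, 12]) [-0.1372 -0.0361  0.1265]
blue ([136.9, 124.3], 339, [119, 117, 37, 13]) [-0.1372 -0.0851  0.1265]
```

View pics/a3.png

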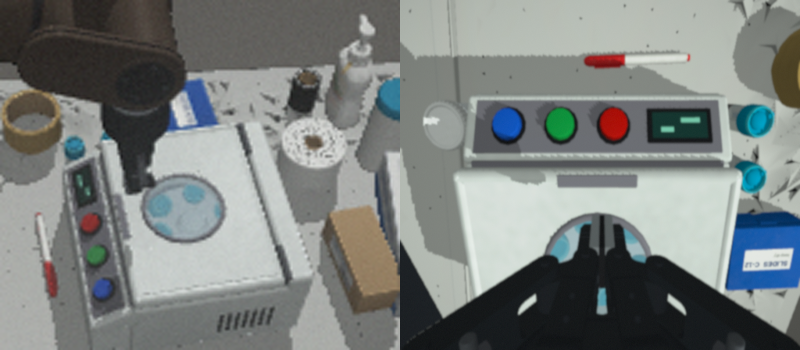

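drive_tool --pt "0 -3 -2 0 0" --pt "0 -3 -2 0 0" --pt "0 -2.8 -2.1 0 0" --pt "0 0 0 0 0" --pt "2 0 0 0 0" --pt "2 0 0 0 0" --pt "1 0 0 0 0" --pt "0.5 0 0 0 0" --pt "0 0 0 0 0" --pt "0 0 0 0 0"

```text
time: 7.8
eef_pos: [0.5256, 0.0396, 0.148]
tcp_rot: [-0.04, 0.706, 0.04, 0.706]
contact_force: [-0.7, 0.5, 0.0]
opening: 0.003
```

```bash
python3 - <<'E'
from k import *
from plant import read_camera
s,M=st()
ims=[]
c=read_camera("wrist")
for nm,hue in(("red",0),("green",65),("blue",112)):
    for q in blobs(c,hue,(0,120,512,384)):
        if q[1]>150: print(nm,q,(C@(plane(c,q[0],.1265)-org)).round(4))
ims=[cv2.resize(c["frame"][...,::-1],(400,350))]
c=read_camera("scene");ims.append(cv2.resize(c["frame"][150:250,210:324,::-1],(400,350),interpolation=cv2.INTER_CUBIC))
cv2.imwrite("pics/a4.png",np.hstack(ims))
E
```

```text
t 7.8 tcp [0.5256 0.0396 0.148 ] local [-0.1339 -0.0855  0.148 ] F [-0.71  0.47  0.04] op 0.0
red ([357.0, 127.5], 796, [326, 120, 61, 16]) [-0.1983 -0.0317  0.1265]
red ([416.9, 241.0], 1643, [394, 219, 47, 45]) [-0.1298  0.0122  0.1265]
green ([337.0, 241.0], 1579, [315, 219, 45, 45]) [-0.1298 -0.0372  0.1265]
blue ([255.9, 231.9], 792, [234, 219, 46, 29]) [-0.1359 -0.0872  0.1265]
```

View pics/a4.png

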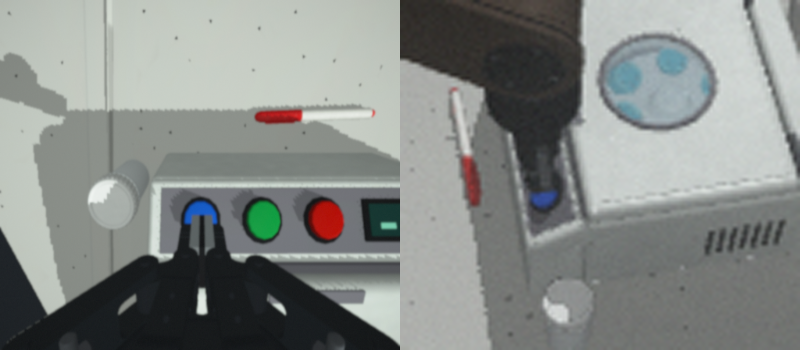

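drive_tool --pt "0.8 0 0 0 0" --pt "0.6 0 0 0 0" --pt "0.3 0 0 0 0" --pt "0.2 0 0.1 0 0" --pt "0 0 0 0 0" --pt "0 0 0 0 0"

```text
time: 8.5
eef_pos: [0.5258, 0.0395, 0.1282]
tcp_rot: [-0.04, 0.706, 0.04, 0.706]
contact_force: [-1.3, -0.0, 0.3]
opening: 0.0
```

```bash
python3 -c "
from k import *
st()"
```

```text
t 8.5 tcp [0.5258 0.0395 0.1282] local [-0.1337 -0.0855  0.1282] F [-1.27 -0.01  0.31] op 0.0
```

Just about touching; press along the key axis in small steps.

drive_tool --pt "0.09 0 0.05 0 0" --pt "0.09 0 0.05 0 0" --pt "0.09 0 0.05 0 0" --pt "0 0 0 0 0"

```text
time: 8.9
eef_pos: [0.5275, 0.0397, 0.1257]
tcp_rot: [-0.04, 0.706, 0.039, 0.706]
contact_force: [-0.8, 0.4, 1.7]
opening: 0.003
```

```bash
python3 -c "
from k import *
st()"
```

```text
t 8.9 tcp [0.5275 0.0397 0.1257] local [-0.132  -0.0856  0.1257] F [-0.81  0.36  1.7 ] op 0.0
```

drive_tool --pt "0.09 0 0.05 0 0" --pt "0.09 0 0.05 0 0" --pt "0.09 0 0.05 0 0" --pt "0 0 0 0 0"

```text
time: 9.3
eef_pos: [0.5285, 0.0398, 0.1238]
tcp_rot: [-0.04, 0.707, 0.04, 0.705]
contact_force: [-7.0, -0.6, 8.3]
opening: 0.002
```

```bash
python3 -c "
from k import *
st()"
```

```text
t 9.3 tcp [0.5285 0.0398 0.1238] local [-0.131  -0.0856  0.1238] F [-7.02 -0.56  8.31] op 0.0
```

drive_tool --pt "0.05 0 -0.05 0 0" --pt "0 0 -0.05 0 0" --pt "0 0 0 0 0" --pt "0 0 0 0 0"

```text
time: 9.7
eef_pos: [0.5284, 0.0398, 0.1238]
tcp_rot: [-0.04, 0.706, 0.04, 0.706]
contact_force: [-4.7, -0.5, 7.3]
opening: -0.0
```

```bash
python3 - <<'E'
from k import *
from plant import read_camera
s,M=st()
c=read_camera("wrist")
for nm,hue in(("red",0),("green",65),("blue",112)):
    for q in blobs(c,hue,(0,120,512,384)):
        if q[1]>150: print(nm,q)
w=c["frame"][...,::-1]
ims=[cv2.resize(w[150:310,170:353],(400,350),interpolation=cv2.INTER_CUBIC)]
c=read_camera("scene");ims.append(cv2.resize(c["frame"][150:250,210:324,::-1],(400,350),interpolation=cv2.INTER_CUBIC))
cv2.imwrite("pics/a5.png",np.hstack(ims)); st()
E
```

```text
t 9.7 tcp [0.5284 0.0398 0.1238] local [-0.131  -0.0856  0.1238] F [-4.75 -0.46  7.26] op -0.0
red ([365.9, 126.7], 923, [333, 120, 67, 16])
red ([440.9, 256.2], 2188, [414, 231, 55, 52])
green ([349.0, 256.2], 2091, [323, 231, 52, 52])
t 9.8 tcp [0.5284 0.0398 0.1238] local [-0.131  -0.0856  0.1238] F [-4.54 -0.28  7.58] op 0.0
```

View pics/a5.png

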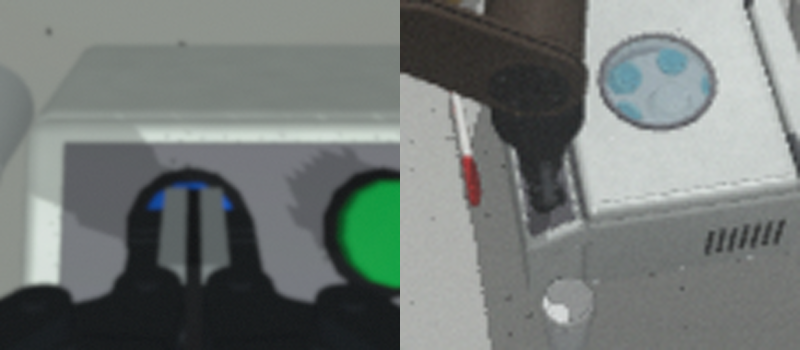

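drive_tool --pt "0 0 0 0 0" --pt "0 0 0 0 0" --pt "0 0 0 0 0" --pt "0 0 0 0 0" --pt "0 0 0 0 0"

```text
time: 10.3
eef_pos: [0.5284, 0.0398, 0.1238]
tcp_rot: [-0.04, 0.706, 0.04, 0.706]
contact_force: [-3.9, 0.4, 7.6]
opening: 0.0
```

```bash
python3 -c "
from k import *
from plant import sign_off
s,_=st()
if s['contact_force'][2]>4: print(sign_off())"
```

```text
t 10.3 tcp [0.5284 0.0398 0.1238] local [-0.1311 -0.0856  0.1238] F [-3.89  0.44  7.58] op 0.0
the job is handed in; nothing more can be done
None
```

I pushed the lid shut at about 6 cm/s along its arc until it came up against the stop. I then lifted the fingers clear, and the picture showed the lid staying shut by itself. After that I pressed the blue key along its axis and handed the job in at 10.3 s with the key held down.

- **Key hold:** the last reading was steady, with about 8.5 N along the key axis, more than the 4 N needed for full travel. The fingertip went down about 5 mm from first touch.
- **Lid and surroundings:** in the last pictures the lid was shut and the fingertip was on the blue key only. The green and red keys were untouched, and I saw nothing around the centrifuge moved.
- **Not measured directly:** I had no reading of the lid angle or key travel, so both are inferred from force, fingertip position and pictures.
- **Checks that disagreed:** the wrist camera put the green and red keys about 2 mm farther forward than the first two-camera measurement, within calibration. My first wrist-camera check of the key positions was cut off by its search window, so I repeated it before pressing.

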